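# Mix the settled stain remover: turn its bottle cap-down, then stand it on the cork mat

### The arm

A 7-joint arm with a two-finger parallel gripper is mounted at the origin on the work surface. World frame = base frame: x ahead of the robot, y to its left, z up, the work surface at z = 0. Lengths are in m, angles in rad, forces in N, time in s.
With the tool pointing down it reaches from about 0.425 to 0.925 m from the base axis. Payload 6.8 kg.
Tool frame: the origin (TCP) lies at the very end of the fingers, on their centre line; the grasp point (between the pads) lies 19 mm behind it; z points along the fingers, y is the line along which they close (so a half turn about z gives the same grasp; the last joint's range is limited). The gripper opens to 85 mm and grips with 20 to 120 N. Pads are 22 mm wide; open, the fingers measure 114 mm over their backs; the gripper's body (76 mm by 85 mm) begins 54 mm behind the grasp point. The pads swing forward as they close: fully open they stand 13 mm farther back than shut.
Start: joints at [-1.294, 0.477, 0.022, 1.555, -0.011, 1.109, -0.083], TCP at [0.253, 0.626, 0.231] pointing down, gripper open.
Joint ranges: [-2.96, 2.96], [-0.34, 2.1], [-1.41, 1.46], [0.24, 2.44], [-1.37, 4.51], [0.17, 1.92], [-2.96, 2.96]. Speed limits (rad/s): [2.39, 2.39, 3.14, 3.14, 3.14, 3.14, 3.14].

### API

Orientations are given as a unit quaternion [w, x, y, z].
In Python, from plant import robot gives the robot as it stands.
- The arm moves only by the tool step_arm, never from a script. Its argument "series" is a list of rows, each a list of 6 numbers: the shift along the world's x, y, z in m, then the turn, a rotation vector about the world's x, y, z in rad. A call has 1 to 5 rows; each row shifts and turns the commanded pose from where the row before left it; what a row does not reach is not made up. A row lasts 1/8 s, in which the tool goes at most 62.5 mm and 10.7 degrees, less where a joint would pass 70% of its speed; a pose out of reach is approached as far as the arm can. A call is refused whole if a number of a shift passes 0.0625 or a number of a turn 0.188, either way. A call with a gripper value outside its range is refused whole. "jaw" is the finger opening in m, from 0 to 0.0854, set as the call begins (left out, the last holds). The fingers move at their own pace and stop on an object; the grip force is fixed at half the most. Time passes only in rows, so rows that do not move let the fingers close. It gives the time, the measured TCP pose, the force, the opening and the grip force at its end, in the units of the state.
- robot.state(): the state, without advancing time (a new reading comes with each control period).
- robot.snapshot(name): name is "scene" or "top" or "wrist"; returns a dict with "image" (420x560x3 uint8, blue, green, red), "depth" (420x560 float32, m along the optical axis (not along the pixel's ray), 0 where there is no reading), "fx", "fy", "cx", "cy" (pixels), "cam_to_world" (4x4, takes a point from camera to world coordinates). Camera axes: x right, y down, z forward; pixel columns grow to the right and rows downward; lengths in m; the calibration is good to about 2 mm. A picture is of the moment at which its call begins.
- robot.sign_off(): hands the job in; it is judged then, once.
The state is a dict: "t": time; "qpos": joint angles; "qvel": joint speeds; "tau": joint torques, N m; "tcp_pos": TCP position; "eef_rot": TCP orientation; "contact_force": force on the tool from outside, world axes, zero at the start; "wrist_torque": the same for the moment, N m; "gripper_width": finger opening in m; "grasp_force": force on a finger pad.
Only numpy, scipy, OpenCV 4.12 (cv2) and the standard library are available. Lean on these libraries where they do the work, as an engineer would, in place of code of your own. Each camera call takes 0.05 s, during which the arm holds its last target. There are 200 camera calls.

### The job

The blue stain remover has settled: take its bottle out of the reclined wire rest, turn it upside down in the air, cap within about 35 degrees of straight down, and hold it so for two seconds to mix it. Then stand it upright, cap up, with its whole base on the round cork mat, setting it down gently and letting go; leave the other laundry things where they are and do not drop or knock the bottle or lay it on the bench.

Things in the scene. Friction and masses are not known exactly. Their poses are not given: they have to be found in the camera images.
- bottle: Blue closed plastic bottle, paper band, white cap; 0.25 to 0.5 kg. Round body 56 mm in diameter and 125 mm long from the base, 15 mm shoulder, cap 32 mm in diameter, 160 mm in all. Origin: centre of its underside; z along its axis, base to cap. Starts in the rest, cap up, axis 45 degrees from vertical; its yaw about its own axis does not matter. It can slip a few mm in the fingers.
- rest: Fixed reclined wire bottle rest on a black foot 165 x 90 mm, 115 mm high. Origin: centre of the foot's underside, on the bench; z up; level x points to where the bottle leans (roughly the robot's left, +y): the axis of a bottle in the rest runs along (0.707, 0, 0.707) of this frame.
- rest_seat (a point): Where the bottle's underside centre lies in the rest: (-45, 0, 45) mm in the rest's frame, on a steel ledge 66 mm wide, square to the bottle, reaching 22 mm above its axis. From it two steel rods (12 mm thick, 120 mm long, at y = +-16 mm, 30 mm below the bottle's axis) run parallel to the bottle and centre it. Sides and upper face of the bottle are free.
- mat: Fixed dark square metal plate 140 x 140 x 8 mm with a round cork mat 104 mm in diameter and 6 mm thick in its middle. Origin: centre of the underside, on the bench.
- mat_top (a point): Centre of the upper face of the cork mat, 14 mm above the bench.
- brush: Bystander: wooden scrubbing brush 170 x 45 x 40 mm lying bristles down between rest and mat. Origin: centre of its underside; x along its length.
- cup: Bystander: orange dosing cup, 68 mm across, 70 mm high. Origin: centre of its underside.
- green: Bystander: green bottle, 76 mm in diameter, 210 mm high. Origin: centre of its underside.
- amber: Bystander: amber jar, 80 mm in diameter, 120 mm high. Origin: centre of its underside.
- carton: Bystander: white and orange detergent carton, 80 x 170 x 200 mm high. Origin: centre of its underside.
- pegs: Bystander: grey open tub of clothes pegs, 150 x 120 x 75 mm high. Origin: centre of its underside.
- tin: Bystander: yellow tin, 72 mm in diameter, 110 mm high. Origin: centre of its underside.
Things that resemble listed ones, but are neither listed nor needed, are in the scene too. Of the things that look like the mat, take the one that is nearest to the robot's base at the start. What is shaped like the bottle but red is not meant.

How it is judged:
On the way:
1. the bottle is held cap-down, its cap within 40 degrees of straight down, for 1.8 seconds on end (angle between bottle's own z axis and vertical above 2.443 rad and contact force between the fingers and bottle above 0.5 N), for 1.8 s.
At the end, for the whole second after the job is handed in: The bottle stands upright (within 0.1 rad), cap up, at rest, its underside on the cork mat and centred to within 24 mm, so that its whole base is on the cork (angle between bottle's own z axis and vertical below 0.1 rad and horizontal distance between bottle and mat_top below 0.024 m and distance between bottle and mat_top below 0.025 m and linear speed of bottle below 0.02 m/s and angular speed of bottle below 0.1 rad/s); the robot touches nothing.
It fails at once if the bottle is set down hard, dropped or knocked on the mat (over 40 N) (contact force between bottle and mat above 40 N).
It fails at once if the bottle is put hard into the rest (over 60 N) (contact force between bottle and rest above 60 N).
It fails at once if the bottle touches the bench top (contact force between bottle and table above 1 N).
It fails at once if another laundry thing is moved by more than 30 mm or tipped over (distance of any of brush, cup, green, amber, carton, pegs, tin from where it was at the start of the episode above 0.03 m or angle between any of cup, green, amber, carton, pegs, tin's own z axis and vertical above 0.4 rad).
It also fails if it takes over 72 s, if anything falls off the work surface, if the arm or the gripper's body presses on something with over 40 N, if the wrist force passes 120 N, or if a joint passes its speed limit or range.

## Working session

There is one attempt and no reset: what is moved stays moved. The work goes in short steps, Python scripts to look and compute and a tool call to move; the robot and the scene stay as the last step left them, time stands still between calls to the robot, and variables do not carry over. Pictures are saved under pics/ and viewed, at most 10 in all, crops included, and the job is handed in when it is done.

Besides the shell and the picture viewer there is one more tool, called after ">>>" as name([rows], argument=value, ...), one row to a line, values as JSON. step_arm: Moves the arm, as the interface text tells. Its arguments: {"type":"object","properties":{"series":{"type":"array"},"jaw":{"type":"number"}},"required":["series"]}

```bash
mkdir -p pics; ls; cat > h.py <<'E'
import numpy as np,cv2,pickle
from plant import robot
def snap(n,f):
    s=robot.snapshot(n); cv2.imwrite(f'pics/{f}.png',s['image']); pickle.dump(s,open(f'pics/{f}.pkl','wb')); return s
def load(f): return pickle.load(open(f'pics/{f}.pkl','rb'))
def cloud(s):
    d=s['depth'];v,u=np.indices(d.shape)
    p=np.stack([(u-s['cx'])/s['fx']*d,(v-s['cy'])/s['fy']*d,d],-1)
    T=np.array(s['cam_to_world']);P=p@T[:3,:3].T+T[:3,3];P[d==0]=np.nan
    return P
E
python3 - <<'E'
from h import *
a=snap('scene','s1');b=snap('top','t1')
for s in(a,b):print(s['fx'],np.round(s['cam_to_world'],3).tolist())
print(robot.state())
E
```

```text
pics
456.3503296916281 [[0.835, 0.32, -0.449, 1.209], [0.551, -0.488, 0.677, -0.948], [-0.002, -0.812, -0.583, 0.886], [0.0, 0.0, 0.0, 1.0]]
478.840272210676 [[0.017, -0.991, 0.134, 0.395], [-1.0, -0.019, -0.02, 0.026], [0.022, -0.134, -0.991, 1.519], [0.0, 0.0, 0.0, 1.0]]
{'t': 0.1, 'qpos': array([-1.29411608,  0.47772041,  0.02235603,  1.55632583, -0.01148396,
        1.10929433, -0.08309561]), 'qvel': array([ 0.00093106, -0.00119483,  0.00078096, -0.00287991,  0.00077776,
       -0.00020782, -0.0018424 ]), 'tau': array([ 3.52066607e-03, -5.97758174e+01,  1.61317728e+00, -2.81951970e+01,
        1.28019287e-02,  5.03222531e-03,  2.53476893e-07]), 'tcp_pos': array([0.25319137, 0.62515559, 0.2304325 ]), 'eef_rot': array([-8.66151554e-05,  1.91195605e-01,  9.81551621e-01, -8.05113277e-04]), 'contact_force': array([ 0.31571475, -0.19679433, -0.31860681]), 'wrist_torque': array([0.02981142, 0.02809069, 0.00556188]), 'grasp_force': 0.0, 'gripper_width': 0.08510268051101366}
```

View pics/t1.png

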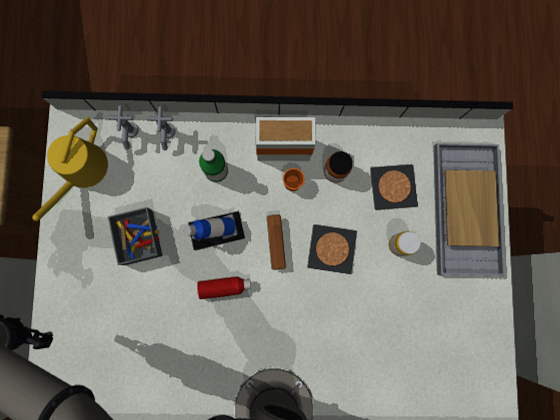

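View pics/s1.png

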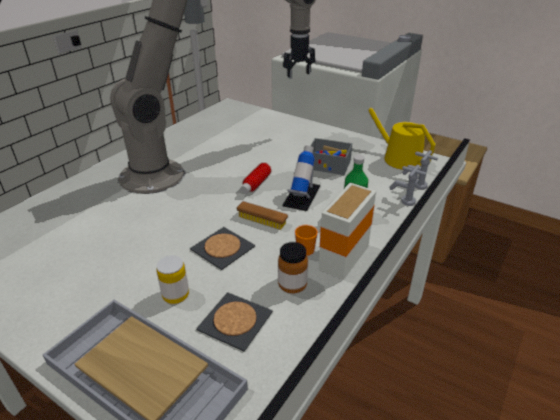

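The top view shows the blue bottle in its rest at (213,229), with the white cap at (196,230), to the left. The red lookalike lies at (222,288). Cork mats are at (333,248) and (395,186), and the robot base is near (275,400). Other things: brush (276,242), peg tub (137,236), green bottle (213,165), cup (292,180). I choose the blue bottle at (213,229) and the mat at (333,248), which is nearer the base.

```bash
python3 - <<'E'
from h import *
s=load('t1');P=cloud(s);im=s['image']
cv2.imwrite('pics/c1.png',cv2.resize(im[190:310,100:370],None,fx=2.9,fy=2.9,interpolation=cv2.INTER_CUBIC))
hsv=cv2.cvtColor(im,cv2.COLOR_BGR2HSV)
v,u=np.indices(hsv.shape[:2])
def box(a,b,c,d):return (u>=a)&(u<c)&(v>=b)&(v<d)
# mats
for n,b in(('mat1',(305,222,360,275)),('mat2',(368,160,420,212))):
    m=box(*b)&(hsv[...,1]>90)&(hsv[...,2]>90)&(P[...,2]<.03)
    pts=P[m];c,r=cv2.minEnclosingCircle(pts[:,:2].astype(np.float32));print(n,m.sum(),np.nanmedian(pts,0).round(4),pts.mean(0).round(4),c,r)
for f in('t1','s1'):
    s=load(f);P=cloud(s);h=cv2.cvtColor(s['image'],cv2.COLOR_BGR2HSV)
    m=(h[...,0]>100)&(h[...,0]<130)&(h[...,1]>150)&(h[...,2]>40)&(P[...,0]>.4)&(P[...,2]>.03)&(np.abs(P[...,1]-.2)<.12)
    q=P[m];print(f,m.sum(),np.percentile(q,[2,50,98],axis=0).round(4).tolist())
    np.save(f'pics/b_{f}.npy',q)
q=np.vstack([np.load('pics/b_t1.npy'),np.load('pics/b_s1.npy')])
from scipy.optimize import least_squares
# axis: through seat point (x0,y0,z0=.045), dir yaw a, incl 45
def res(p):
    a=p[2];d=np.array([np.cos(a),np.sin(a),1])/2**.5
    d=d*1.0; w=q-[p[0],p[1],.045]
    return np.linalg.norm(np.cross(w,d),axis=1)-.028
r=least_squares(res,[.5,.15,1.57],loss='soft_l1',f_scale=.003)
a=r.x[2];d=np.array([np.cos(a),np.sin(a),1])/2**.5
t=(q-[r.x[0],r.x[1],.045])@d
print('fit',r.x,np.median(abs(res(r.x))),'t',np.percentile(t,[0,2,98,100]))
P=cloud(load('t1'))
# rest foot
t=load('t1')['image'];g=t.max(-1)
m=box(185,205,250,258)&(g<45)&(P[...,2]<.02);print('foot',m.sum(),cv2.minAreaRect(P[m][:,:2].astype(np.float32)))
for n,b in(('brush',(260,205,295,280)),('pegs',(105,200,165,268)),('red',(190,270,255,305)),('green',(195,145,232,185)),('cup',(280,165,308,195))):
    m=box(*b)&(P[...,2]>.015);print(n,P[m][:,:].min(0).round(3),P[m].max(0).round(3))
E
```

```text
mat1 853 [ 0.4826 -0.1735  0.0137] [ 0.4832 -0.1733  0.0137] (0.48374760150909424, -0.173696830868721) 0.05281975865364075
mat2 798 [ 0.6881 -0.3735  0.0135] [ 0.6881 -0.3733  0.0136] (0.6874549984931946, -0.3751567602157593) 0.05389503017067909
t1 437 [[0.5026, 0.1353, 0.0607], [0.5328, 0.2068, 0.1348], [0.5658, 0.2406, 0.1563]]
s1 324 [[0.518, 0.1291, 0.0601], [0.547, 0.166, 0.0892], [0.5702, 0.2336, 0.1558]]
fit [0.54696385 0.15025177 1.80934982] 0.0023000644522235686 t [-0.00256511  0.00201167  0.13771317  0.14138233]
foot 538 ((0.5355052947998047, 0.1931980550289154), (0.08894854784011841, 0.16323746740818024), 14.341160774230957)
brush [ 0.416 -0.025  0.028] [0.587 0.036 0.051]
pegs [0.422 0.361 0.015] [0.597 0.514 0.084]
red [0.325 0.08  0.018] [0.393 0.243 0.063]
green [0.691 0.163 0.015] [0.765 0.238 0.218]
cup [ 0.663 -0.076  0.016] [ 0.728 -0.014  0.08 ]
```

View pics/c1.png

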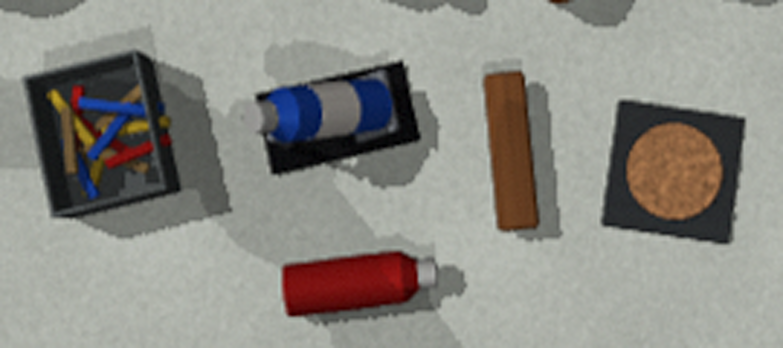

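The crop shows the blue bottle with its paper band, white cap at (250,115), leaning left in the black-footed rest at (335,115). The chosen mat is at (673,170). First move: go up and over toward the rest, then turn the fingers across the bottle. The readings also give me data to fit the kinematics.

>>> step_arm([
  [0.03,-0.02,0.05,0,0,0],
  [0.04,-0.05,0.05,0,0,0],
  [0.04,-0.05,0.04,0,0,0],
  [0.04,-0.05,0.02,0,0,0],
  [0.04,-0.05,0,0,0,0],
], jaw=0.0854)

```text
t: 0.72
tcp_pos: [0.4248, 0.4295, 0.3733]
eef_rot: [0.001, 0.191, 0.982, 0.001]
contact_force: [1.0, 0.3, -0.4]
gripper_width: 0.0858
grasp_force: 0.0
```

```bash
cat >> h.py <<'E'
def rec():
    s=robot.state()
    with open('st.txt','a') as f: f.write(' '.join(map(str,[*s['qpos'],*s['tcp_pos'],*s['eef_rot']]))+'\n')
    return s
E
echo "-1.29411608  0.47772041  0.02235603  1.55632583 -0.01148396 1.10929433 -0.08309561 0.25319137 0.62515559 0.2304325 -8.66151554e-05  1.91195605e-01  9.81551621e-01 -8.05113277e-04" > st.txt
python3 -c "
from h import *
print(rec())"
```

```text
{'t': 0.725, 'qpos': array([-0.98825424,  0.25997431,  0.11971786,  1.55061025, -0.031876  ,
        1.32973777,  0.32160767]), 'qvel': array([ 0.6136609 , -0.13474491,  0.2353695 ,  0.24211614, -0.04485131,
       -0.06615179,  0.83922703]), 'tau': array([-4.85451400e+00, -4.93266785e+01,  4.23221570e-01, -3.14491081e+01,
       -4.19977249e-02,  4.14862186e-01, -1.16440304e+00]), 'tcp_pos': array([0.42484079, 0.42949209, 0.37326775]), 'eef_rot': array([6.58656087e-04, 1.90910812e-01, 9.81606103e-01, 1.44457470e-03]), 'contact_force': array([ 1.01753665,  0.30124261, -0.36119019]), 'wrist_torque': array([ 0.02271172, -0.08234886, -0.02357758]), 'grasp_force': 0.0, 'gripper_width': 0.08580903577402568}
```

>>> step_arm([
  [0.02,-0.02,0,0,0,-0.185],
  [0.02,-0.02,0,0,0,-0.185],
  [0.02,-0.02,0,0,0,-0.185],
  [0,0,0,0,0,-0.185],
  [0,0,0,0,0,-0.185],
])

```text
t: 1.35
tcp_pos: [0.4837, 0.3698, 0.371]
eef_rot: [-0.0, 0.612, 0.791, -0.0]
contact_force: [0.7, 0.7, -0.2]
gripper_width: 0.0857
grasp_force: 0.0
```

```bash
python3 -c "
from h import *
print(rec())"
```

```text
{'t': 1.35, 'qpos': array([-0.98618972,  0.27509037,  0.29754289,  1.54943188, -0.08208179,
        1.33033429, -0.4256394 ]), 'qvel': array([-0.17864153,  0.0066008 ,  0.21511613,  0.01249607, -0.06205714,
       -0.00227716, -1.41219823]), 'tau': array([ 1.87722243e+00, -4.72968113e+01,  3.18393834e+00, -3.04761100e+01,
        1.63176334e-01,  1.15925056e-02,  1.89087152e+00]), 'tcp_pos': array([0.48368149, 0.36980749, 0.37102108]), 'eef_rot': array([-9.87636166e-05,  6.11884508e-01,  7.90946977e-01, -4.67625438e-04]), 'contact_force': array([ 0.71307133,  0.7102852 , -0.23593946]), 'wrist_torque': array([ 0.02020478,  0.00756141, -0.02550633]), 'grasp_force': 0.0, 'gripper_width': 0.08572927511757313}
```

>>> step_arm([
  [0,-0.02,0,0.15,0.037,0],
  [0,-0.02,0,0.15,0.037,0],
  [0,-0.02,0,0.15,0.037,0],
  [0,-0.02,0,0.15,0.037,0],
  [0,0,0,0,0,0],
])

```text
t: 1.98
tcp_pos: [0.485, 0.2851, 0.3698]
eef_rot: [-0.237, 0.584, 0.753, 0.19]
contact_force: [0.6, -0.4, -0.6]
gripper_width: 0.0854
grasp_force: 0.0
```

```bash
python3 - <<'E'
from h import *
print(rec())
from scipy.optimize import least_squares
from scipy.spatial.transform import Rotation as R
A=np.loadtxt('st.txt')
print(A.round(3))
import itertools
def fk(q,p,sg):
    # S-R-S: z,y,z,y,z,y,z ; lengths
    T=R.from_euler('z',p[4]);x=np.array([p[6],p[7],p[0]])
    ax='zyzyzyz';L=[0,p[1],0,p[2],0,p[3],0]
    for i in range(7):
        T=T*R.from_euler(ax[i],sg[i]*q[i])
        if i in(2,4,6): x=x+T.apply([0,0,[0,0,p[1],0,p[2],0,p[3]][i]])
    return x,T*R.from_euler('z',p[5])
best=[]
for sg in itertools.product([1,-1],repeat=4):
    s=[sg[0],1,sg[1],1,sg[2],1,sg[3]]
    def res(p):
        o=[]
        for a in A:
            x,T=fk(a[:7],p,s);m=R.from_quat(a[10:14],scalar_first=True)
            o+=[*(x-a[7:10])*3,*(m.inv()*T).as_rotvec()]
        return o
    for y0 in(0,2.4,-1.5):
      for y7 in(0,2,4):
        r=least_squares(res,[.35,.5,.5,.3,y0,y7,0,0]);best.append((r.cost,s,r.x))
best.sort(key=lambda b:b[0])
for b in best[:3]:print(b[0],b[1],b[2].round(4))
E
```

```text
{'t': 1.975, 'qpos': array([-0.5871546 ,  0.18234935,  0.32895802,  1.80119654, -0.72119668,
        1.24477507,  0.25420007]), 'qvel': array([-0.06321289,  0.00228437, -0.07177636, -0.05219483,  0.04099842,
       -0.01030709, -0.07220559]), 'tau': array([  1.64514441, -39.78384733,   2.84006998, -28.21877897,
        -2.70037159,   0.70707338,   0.82749601]), 'tcp_pos': array([0.48496128, 0.28514112, 0.36982054]), 'eef_rot': array([-0.23737838,  0.58425554,  0.75255026,  0.18964462]), 'contact_force': array([ 0.56041487, -0.40028821, -0.59166317]), 'wrist_torque': array([-0.57914654, -0.14968642,  0.01499386]), 'grasp_force': 0.0, 'gripper_width': 0.08544826014147952}
[[-1.294e+00  4.780e-01  2.200e-02  1.556e+00 -1.100e-02  1.109e+00
  -8.300e-02  2.530e-01  6.250e-01  2.300e-01 -0.000e+00  1.910e-01
   9.820e-01 -1.000e-03]
 [-9.880e-01  2.600e-01  1.200e-01  1.551e+00 -3.200e-02  1.330e+00
   3.220e-01  4.250e-01  4.290e-01  3.730e-01  1.000e-03  1.910e-01
   9.820e-01  1.000e-03]
 [-9.860e-01  2.750e-01  2.980e-01  1.549e+00 -8.200e-02  1.330e+00
  -4.260e-01  4.840e-01  3.700e-01  3.710e-01 -0.000e+00  6.120e-01
   7.910e-01 -0.000e+00]
 [-5.870e-01  1.820e-01  3.290e-01  1.801e+00 -7.210e-01  1.245e+00
   2.540e-01  4.850e-01  2.850e-01  3.700e-01 -2.370e-01  5.840e-01
   7.530e-01  1.900e-01]]
0.0012146386526160969 [-1, 1, -1, 1, -1, 1, -1] [ 0.1483  0.6493  0.4375  0.2992 -0.0283  1.5438  0.0381 -0.0289]
0.001214638652616367 [-1, 1, -1, 1, -1, 1, -1] [ 0.1483  0.6493  0.4375  0.2992 -0.0283  1.5438  0.0381 -0.0289]
0.0012146386526164842 [-1, 1, -1, 1, -1, 1, -1] [ 0.1483  0.6493  0.4375  0.2992 -0.0283  1.5438  0.0381 -0.0289]
```

```bash
cat >> h.py <<'E'
from scipy.spatial.transform import Rotation as R
SG=[-1,1,-1,1,-1,1,-1];AX='zyzyzyz'
def rots(q):
    T=R.identity();o=[T]
    for i in range(7): T=T*R.from_euler(AX[i],SG[i]*q[i]);o.append(T)
    return o
R7=R.from_euler('z',np.pi/2)
# link vectors after frames 0,2(upper arm frame),3..; columns linear
def feats(q):
    r=rots(q);e=np.eye(3);m=[r[k].as_matrix() for k in range(8)]
    # z at base, upper(3), fore(5), tool(7); y,x lateral after joints 1,3,5 ; y tool
    return np.stack([m[0][:,2],m[3][:,2],m[5][:,2],m[7][:,2],m[1][:,1],m[3][:,1],m[5][:,1],m[3][:,0],m[5][:,0]],1)
def fitlink():
    A=np.loadtxt('st.txt');lam=3e-4
    F=np.vstack([feats(a[:7]) for a in A]);y=A[:,7:10].ravel()
    p0=np.array([.3,.45,.4,.3,0,0,0,0,0])
    w=np.diag([1.]*4+[1]*5)*lam**.5
    p=np.linalg.lstsq(np.vstack([F,w]),np.r_[y,w@p0],rcond=None)[0]
    return p,(F@p-y).reshape(-1,3)
E
python3 - <<'E'
from h import *
A=np.loadtxt('st.txt')
for a in A: print('rot err',((R.from_quat(a[10:14],scalar_first=True).inv()*rots(a[:7])[7]*R7).as_rotvec()).round(4))
p,r=fitlink();print(p.round(4));print((r*1e3).round(1))
E
```

```text
rot err [-0.  0.  0.]
rot err [0. 0. 0.]
rot err [0. 0. 0.]
rot err [ 0.  0. -0.]
[ 0.289   0.5375  0.4491  0.3268 -0.0293 -0.0241 -0.0087  0.0243 -0.0031]
[[-0.2  0.   0.3]
 [ 0.1  0.2  0. ]
 [ 0.  -0.3 -0.3]
 [ 0.  -0.   0. ]]
```

```bash
cat >> h.py <<'E'
from scipy.optimize import least_squares
LO=np.array([-2.96,-.34,-1.41,.24,-1.37,.17,-2.96])+.06;HI=np.array([2.96,2.1,1.46,2.44,4.51,1.92,2.96])-.06
def ori(psi,e,flip=0):
    z=np.array([np.cos(psi)*np.cos(e),np.sin(psi)*np.cos(e),-np.sin(e)]);y=np.array([np.sin(psi),-np.cos(psi),0])*(-1 if flip else 1)
    return R.from_matrix(np.stack([np.cross(y,z),y,z],1))
def ik(g,T,q0s,p):
    x=np.asarray(g)+T.apply([0,0,.019]);best=None
    for q0 in q0s:
        f=lambda q:np.r_[(feats(q)@p-x)*4,(T.inv()*rots(q)[7]*R7).as_rotvec(),1e-3*(q-q0)]
        r=least_squares(f,np.clip(q0,LO+.01,HI-.01),bounds=(LO,HI),max_nfev=60)
        c=np.linalg.norm(f(r.x)[:6])
        if best is None or c<best[0]-.003: best=(c,r.x)
    return best
E
python3 - <<'E'
from h import *
p,_=fitlink();D=np.pi/180
q0=np.loadtxt('st.txt')[-1,:7];rng=np.random.default_rng(0)
S=[q0]+[rng.uniform(LO,HI) for _ in range(5)]
g=[.535,.198,.0945]
print('flip0: tool y=',ori(104*D,.5).as_matrix()[:,1])
for e in(45,55,65,75,90):
  for fl in(0,1):
    b=ik(g,ori(104*D,e*D,fl),S,p);print('G',e,fl,b[0].round(3),b[1].round(2))
for e in(0,15,30):
  for psi in(-90,-50,-20,10,40,64):
    for fl in (0,1):
      b=ik([.483,-.173,.087],ori(psi*D,e*D,fl),S,p)
      print('P',e,psi,fl,b[0].round(3),b[1].round(2) if b[0]<.02 else '')
E
```

```text
flip0: tool y= [0.97029573 0.2419219  0.        ]
G 45 0 0.0 [-0.22  0.68  0.19  1.93 -1.07  1.08  0.98]
G 45 1 0.0 [ 0.76  1.13 -1.27  1.89  0.38  0.77  2.9 ]
G 55 0 0.0 [-0.32  0.61  0.22  1.95 -0.96  0.95  0.84]
G 55 1 0.0 [ 0.64  0.94 -1.14  1.91  0.32  0.73  2.88]
G 65 0 0.0 [-0.44  0.56  0.26  1.96 -0.82  0.84  0.66]
G 65 1 0.0 [ 0.5   0.79 -1.01  1.92  0.33  0.71  2.81]
G 75 0 0.0 [-0.58  0.54  0.33  1.97 -0.65  0.76  0.45]
G 75 1 0.0 [ 0.19  0.61 -0.68  1.93  0.17  0.68  2.87]
G 90 0 0.0 [-0.84  0.56  0.5   1.97 -0.4   0.71  0.14]
G 90 1 0.0 [-0.09  0.55 -0.48  1.93  0.36  0.75  2.61]
P 0 -90 0 0.0 [-0.46  1.06  0.09  2.07  1.16  1.5   1.62]
P 0 -90 1 0.0 [-0.74  1.14  0.42  2.09  1.    1.22 -1.41]
P 0 -50 0 0.121 
P 0 -50 1 0.121 
P 0 -20 0 0.233 
P 0 -20 1 0.228 
P 0 10 0 0.037 
P 0 10 1 0.037 
P 0 40 0 0.0 [ 1.4   1.17 -0.62  2.12 -1.31  1.01  1.49]
P 0 40 1 0.0 [ 1.4   1.17 -0.62  2.12 -1.31  1.01 -1.65]
P 0 64 0 0.0 [ 0.68  1.08  0.16  1.88 -1.29  1.76  1.43]
P 0 64 1 0.0 [ 0.74  1.07  0.08  1.88 -1.26  1.7  -1.73]
P 15 -90 0 0.0 [-0.33  0.88 -0.03  2.13  1.19  1.38  1.6
[... 153 characters left out ...]
5 10 1 0.13 
P 15 40 0 0.0 [ 1.42  1.01 -0.7   2.18 -1.31  0.75  1.36]
P 15 40 1 0.0 [ 1.86  1.59 -1.35  2.19  0.46  0.35  2.9 ]
P 15 64 0 0.0 [ 0.58  0.94  0.27  1.96 -1.29  1.59  1.38]
P 15 64 1 0.0 [ 0.62  0.93  0.22  1.95 -1.27  1.56 -1.78]
P 30 -90 0 0.0 [-0.31  0.73  0.01  2.18  1.15  1.12  1.82]
P 30 -90 1 0.0 [-0.65  0.79  0.43  2.2   0.99  0.86 -1.19]
P 30 -50 0 0.171 
P 30 -50 1 0.171 
P 30 -20 0 0.408 
P 30 -20 1 0.408 
P 30 10 0 0.146 
P 30 10 1 0.146 
P 30 40 0 0.0 [ 1.32  0.81 -0.68  2.22 -1.31  0.59  1.2 ]
P 30 40 1 0.0 [ 1.75  1.31 -1.33  2.23  0.64  0.29  2.55]
P 30 64 0 0.0 [ 0.46  0.81  0.36  2.02 -1.26  1.39  1.3 ]
P 30 64 1 0.0 [ 0.58  0.78  0.2   2.01 -1.2   1.3  -1.89]
```

```bash
cat > plan.py <<'E'
from h import *
p,_=fitlink();D=np.pi/180
def seg(name,g0,T0,g1,T1,n,q):
    rv=(T1*T0.inv()).as_rotvec();cs=[];qs=[q]
    for k in range(1,n+1):
        T=R.from_rotvec(rv*k/n)*T0;g=np.array(g0)+(np.array(g1)-g0)*k/n
        c,qn=ik(g,T,[qs[-1]],p);cs.append(c);qs.append(qn)
    x0=g0+T0.apply([0,0,.019]);x1=g1+T1.apply([0,0,.019])
    print(name,'err',max(cs).round(3),'maxdq',np.abs(np.diff(qs,axis=0)).max().round(2),'q',qs[-1].round(2),'dx',(x1-x0).round(4),'rv',rv.round(3),np.linalg.norm(rv).round(2),'tcp',x1.round(3))
    return qs[-1]
E
python3 - <<'E'
from plan import *
s=rec();T0=R.from_quat(s['eef_rot'],scalar_first=True);g0=s['tcp_pos']-T0.apply([0,0,.019]);q=s['qpos']
G=ori(104*D,65*D);z=G.as_matrix()[:,2];g=np.array([.535,.198,.0945])+.004*z
q=seg('pre',g0,T0,g-.12*z,G,6,q);q=seg('in',g-.12*z,G,g,G,5,q)
up=g+[0,0,.26];q=seg('up',g,G,up,G,8,q)
V=ori(104*D,90*D)
for mid in([.48,.05,.45],[.5,-.05,.45],[.55,.05,.45]):
    print(mid);mid=np.array(mid)
    q1=seg('vert',up,G,mid,V,8,q)
    I=ori(-76*D,0*D,1) # rolled: same tool y
    q2=seg('inv',mid,V,mid,I,12,q1)
    m2=np.array([.483,-.173,.35])
    q3=seg('over',mid,I,m2,I,8,q2)
    for sgn in(1,-1):
        h=R.from_rotvec(I.apply([0,0,sgn*np.pi/2]))*I;h2=R.from_rotvec(I.apply([0,0,sgn*np.pi]))*I
        a=seg('r1',mid,I,mid,h,12,q2);a=seg('r2',mid,h,mid,h2,12,a)
        U=ori(-76*D,20*D);a=seg('tilt',mid,h2,m2,U,10,a)
        a=seg('down',m2,U,np.array([.483,-.173,.085]),U,12,a)
E
```

```text
pre err 0.0 maxdq 0.06 q [-0.44  0.43  0.37  1.89 -0.69  1.05  0.57] dx [ 0.06   -0.1269 -0.1874] rv [-0.178 -0.036 -0.004] 0.18 tcp [0.545 0.158 0.182]
in err 0.0 maxdq 0.04 q [-0.45  0.57  0.28  1.96 -0.84  0.84  0.68] dx [-0.0123  0.0492 -0.1088] rv [0. 0. 0.] 0.0 tcp [0.533 0.207 0.074]
up err 0.0 maxdq 0.06 q [-0.57  0.25  0.4   1.74 -0.56  1.25  0.27] dx [0.   0.   0.26] rv [0. 0. 0.] 0.0 tcp [0.533 0.207 0.334]
[0.48, 0.05, 0.45]
vert err 0.0 maxdq 0.07 q [-0.65 -0.    0.42  1.73  0.    1.41  0.02] dx [-0.0526 -0.1574  0.0973] rv [-0.423 -0.106  0.   ] 0.44 tcp [0.48  0.05  0.431]
inv err 0.0 maxdq 0.13 q [-1.    0.39  0.23  2.04  1.1   1.86 -0.89] dx [ 0.0046 -0.0184  0.019 ] rv [-1.524 -0.38  -0.   ] 1.57 tcp [0.485 0.032 0.45 ]
over err 0.0 maxdq 0.05 q [-0.71  0.46  0.35  2.34  1.38  1.48 -1.19] dx [ 0.003 -0.223 -0.1  ] rv [0. 0. 0.] 0.0 tcp [ 0.488 -0.191  0.35 ]
r1 err 0.0 maxdq 0.13 q [-1.1   0.4   0.36  2.04  1.08  1.82 -2.45] dx [ 0. -0.  0.] rv [ 0.38  -1.524  0.   ] 1.57 tcp [0.485 0.032 0.45 ]
r2 err 0.554 maxdq 0.38 q [-1.53  0.97  1.4   1.78  0.47  1.37 -2.9 ] d
[... 3484 characters left out ...]
 maxdq 0.38 q [-1.27  1.57  1.19  2.34 -0.66  0.23 -2.82] dx [ 0.     0.    -0.265] rv [0. 0. 0.] 0.0 tcp [ 0.487 -0.19   0.079]
r1 err 0.0 maxdq 0.13 q [-0.98  0.48  0.34  1.91  1.15  1.77  0.77] dx [ 0. -0.  0.] rv [-0.38   1.524  0.   ] 1.57 tcp [0.555 0.032 0.45 ]
r2 err 0.0 maxdq 0.13 q [-0.9   0.47  0.22  1.9   1.18  1.82  2.33] dx [0. 0. 0.] rv [-0.38   1.524  0.   ] 1.57 tcp [0.555 0.032 0.45 ]
tilt err 0.0 maxdq 0.06 q [-0.63  0.23  0.29  2.28  1.23  1.31  2.24] dx [-0.0673 -0.2219 -0.1065] rv [0.339 0.084 0.   ] 0.35 tcp [ 0.487 -0.19   0.344]
down err 0.0 maxdq 0.06 q [-0.56  0.84  0.22  2.32  1.39  1.06  1.59] dx [ 0.     0.    -0.265] rv [0. 0. 0.] 0.0 tcp [ 0.487 -0.19   0.079]
```

>>> step_arm([
  [0.015,-0.035,-0.02,-0.036,-0.007,-0.001],
  [0.015,-0.035,-0.04,-0.036,-0.007,-0.001],
  [0.015,-0.03,-0.045,-0.036,-0.007,-0.001],
  [0.01,-0.02,-0.045,-0.036,-0.007,-0.001],
  [0.005,-0.007,-0.037,-0.034,-0.008,0],
])

```text
t: 2.6
tcp_pos: [0.5438, 0.1628, 0.1826]
eef_rot: [-0.17, 0.597, 0.772, 0.132]
contact_force: [-0.8, 1.2, 0.1]
gripper_width: 0.0849
grasp_force: 0.0
```

>>> step_arm([
  [0,0,0,0,0,0],
  [0,0,0,0,0,0],
])

```text
t: 2.85
tcp_pos: [0.544, 0.1645, 0.1858]
eef_rot: [-0.171, 0.596, 0.773, 0.133]
contact_force: [0.0, -0.3, -0.5]
gripper_width: 0.0854
grasp_force: 0.0
```

```bash
python3 - <<'E'
from plan import *
s=rec();T=R.from_quat(s['eef_rot'],scalar_first=True);print(s['tcp_pos'],T.as_matrix().round(3))
G=ori(104*D,65*D);z=G.as_matrix()[:,2];g=np.array([.535,.198,.0945])+.004*z
print('rv',(G*T.inv()).as_rotvec().round(4),'to grasp',(g+.019*z-s['tcp_pos']).round(4))
w=snap('wrist','w1')
P=cloud(w);h=cv2.cvtColor(w['image'],cv2.COLOR_BGR2HSV)
m=(h[...,0]>100)&(h[...,0]<130)&(h[...,1]>150)&(h[...,2]>40)&(P[...,0]>.4)&(P[...,2]>.03)&(np.abs(P[...,1]-.2)<.12)
q=P[m];u=np.array([.970,.242,0]);l=(q-[.5466,.15,.045])@u
print(m.sum(),'lateral',np.percentile(l,[1,50,99]).round(4),'tcp lat',(s['tcp_pos']-[.5466,.15,.045])@u)
E
```

```text
[0.54397101 0.16449107 0.18575087] [[-0.23   0.967 -0.105]
 [ 0.876  0.253  0.41 ]
 [ 0.423  0.002 -0.906]]
rv [-0.0014  0.0018 -0.0113] to grasp [-0.0113  0.0429 -0.1121]
4514 lateral [-0.0183  0.0056  0.0258] tcp lat 0.000956721593280125
```

View pics/w1.png

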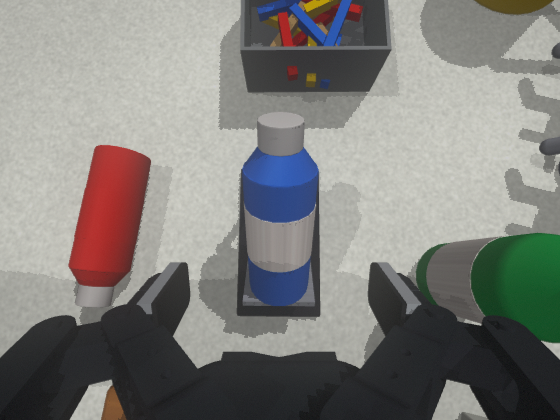

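The wrist view shows the bottle at column 280, midway between the fingers (about 178 and 380) with its cap at the far end (280,133). The gripper is aligned, so I move in.

>>> step_arm([
  [-0.002,0.008,-0.02,0,0,-0.011],
  [-0.002,0.009,-0.023,0,0,0],
  [-0.002,0.009,-0.023,0,0,0],
  [-0.002,0.009,-0.023,0,0,0],
  [-0.002,0.008,-0.023,0,0,0],
])

```text
t: 3.52
tcp_pos: [0.5347, 0.2077, 0.0738]
eef_rot: [-0.17, 0.601, 0.769, 0.135]
contact_force: [-0.0, 0.5, 0.7]
gripper_width: 0.0854
grasp_force: 0.0
```

>>> step_arm([
  [0,0,0,0,0,0],
  [0,0,0,0,0,0],
])

```text
t: 3.78
tcp_pos: [0.5348, 0.2064, 0.0742]
eef_rot: [-0.17, 0.601, 0.769, 0.135]
contact_force: [-0.3, -0.3, 0.2]
gripper_width: 0.0852
grasp_force: 0.0
```

>>> step_arm([
  [0,0,0,0,0,0],
  [0,0,0,0,0,0],
  [0,0,0,0,0,0],
  [0,0,0,0,0,0],
  [0,0,0,0,0,0],
], jaw=0.03)

```text
t: 4.4
tcp_pos: [0.5341, 0.206, 0.0739]
eef_rot: [-0.17, 0.601, 0.769, 0.134]
contact_force: [-1.8, -2.5, 7.1]
gripper_width: 0.0548
grasp_force: 62.3
```

>>> step_arm([
  [0,0,0,0,0,0],
  [0,0,0,0,0,0],
  [0,0,0,0,0,0],
])

```text
t: 4.78
tcp_pos: [0.5341, 0.206, 0.0738]
eef_rot: [-0.17, 0.601, 0.769, 0.134]
contact_force: [-1.6, -2.6, 7.5]
gripper_width: 0.0545
grasp_force: 62.3
```

>>> step_arm([
  [0,0,0.008,0,0,0],
  [0,0,0.012,0,0,0],
  [0,0,0.02,0,0,0],
  [0,0,0.03,0,0,0],
  [0,0,0.03,0,0,0],
])

```text
t: 5.4
tcp_pos: [0.5335, 0.2063, 0.1745]
eef_rot: [-0.17, 0.601, 0.769, 0.134]
contact_force: [-0.6, 1.3, -4.0]
gripper_width: 0.0545
grasp_force: 63.9
```

>>> step_arm([
  [0,0,0.035,0,0,0],
  [0,0,0.035,0,0,0],
  [0,0,0.035,0,0,0],
  [0,0,0.03,0,0,0],
  [0,0,0.025,0,0,0],
])

```text
t: 6.02
tcp_pos: [0.5333, 0.2059, 0.335]
eef_rot: [-0.17, 0.601, 0.769, 0.134]
contact_force: [0.8, -0.1, -3.3]
gripper_width: 0.0549
grasp_force: 63.9
```

>>> step_arm([
  [0.003,-0.03,0.02,-0.085,-0.021,0],
  [0.003,-0.03,0.02,-0.085,-0.021,0],
  [0.003,-0.03,0.02,-0.085,-0.021,0],
  [0.003,-0.03,0.02,-0.085,-0.021,0],
  [0.003,-0.03,0.017,-0.085,-0.021,0],
])

```text
t: 6.65
tcp_pos: [0.548, 0.0549, 0.4316]
eef_rot: [0.002, 0.617, 0.787, -0.001]
contact_force: [0.1, -0.0, -4.0]
gripper_width: 0.0546
grasp_force: 63.9
```

```bash
python3 - <<'E'
from plan import *
s=rec();T=R.from_quat(s['eef_rot'],scalar_first=True);print(s['t'],s['tcp_pos'],T.as_matrix().round(3),s['grasp_force'],s['gripper_width'],s['contact_force'])
snap('scene','s2')
E
```

```text
6.65 [0.54801833 0.0548998  0.43157516] [[-0.24   0.971  0.002]
 [ 0.971  0.24  -0.003]
 [-0.004  0.001 -1.   ]] 63.88225793838501 0.05463892345581236 [ 0.12706255 -0.0312535  -3.9645675 ]
```

View pics/s2.png

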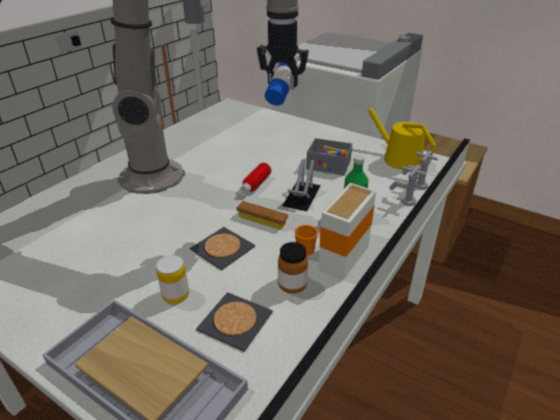

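The bottle is held at (278,88), base toward the camera, and the rest at (302,185) is empty. Nothing else has moved. Next I pitch it on until it is cap down and hold.

>>> step_arm([
  [0.001,-0.002,0.002,-0.1,-0.025,0],
  [0.001,-0.002,0.002,-0.15,-0.038,0],
  [0,-0.002,0.002,-0.16,-0.04,0],
  [0,-0.002,0.002,-0.16,-0.04,0],
  [0,-0.002,0.002,-0.16,-0.04,0],
])

```text
t: 7.32
tcp_pos: [0.5499, 0.0471, 0.44]
eef_rot: [0.292, 0.573, 0.732, -0.226]
contact_force: [0.0, -0.4, -4.6]
gripper_width: 0.0544
grasp_force: 64.0
```

>>> step_arm([
  [0.001,-0.002,0.002,-0.16,-0.04,0],
  [0.001,-0.002,0.002,-0.16,-0.04,0],
  [0,-0.002,0.002,-0.16,-0.04,0],
  [0,-0.002,0.002,-0.16,-0.04,0],
  [0,-0.002,0.002,-0.15,-0.038,0],
])

```text
t: 7.95
tcp_pos: [0.5521, 0.0374, 0.449]
eef_rot: [0.558, 0.436, 0.558, -0.433]
contact_force: [0.1, -0.4, -4.0]
gripper_width: 0.0546
grasp_force: 64.2
```

>>> step_arm([
  [0,0,0,-0.1,-0.025,0],
  [0,0,0,0,0,0],
  [0,0,0,0,0,0],
  [0,0,0,0,0,0],
  [0,0,0,0,0,0],
])

```text
t: 8.57
tcp_pos: [0.5526, 0.0362, 0.4501]
eef_rot: [0.585, 0.414, 0.529, -0.455]
contact_force: [-0.8, 0.5, -3.0]
gripper_width: 0.0546
grasp_force: 64.3
```

```bash
python3 - <<'E'
from plan import *
s=rec();T=R.from_quat(s['eef_rot'],scalar_first=True);print(s['t'],s['qpos'].round(2),s['tcp_pos'],T.as_matrix().round(3),s['grasp_force'])
snap('scene','s3')
E
```

```text
8.575 [-1.11  0.55  0.48  1.91  1.15  1.77 -0.8 ] [0.5525828  0.03615134 0.45006581] [[ 0.027  0.97   0.242]
 [-0.094  0.243 -0.965]
 [-0.995  0.004  0.098]] 64.26839590072632
```

View pics/s3.png

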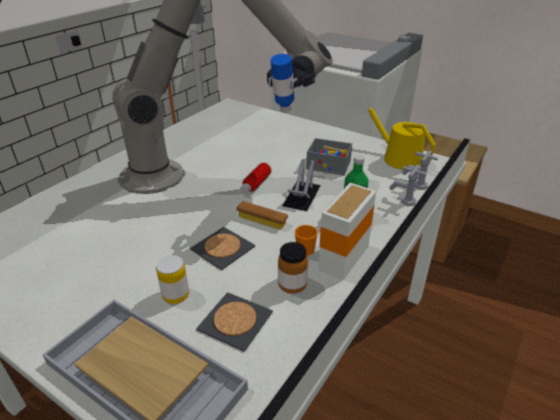

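The bottle at (283,82) is cap down, close to vertical. I hold it for two seconds, then roll it upright about the tool axis.

>>> step_arm([
  [0,0,0,0,0,0],
  [0,0,0,0,0,0],
  [0,0,0,0,0,0],
  [0,0,0,0,0,0],
  [0,0,0,0,0,0],
])

```text
t: 9.25
tcp_pos: [0.5526, 0.0364, 0.4495]
eef_rot: [0.585, 0.413, 0.528, -0.456]
contact_force: [0.2, 0.5, -3.5]
gripper_width: 0.0545
grasp_force: 64.3
```

>>> step_arm([
  [0,0,0,0,0,0],
  [0,0,0,0,0,0],
  [0,0,0,0,0,0],
  [0,0,0,0,0,0],
  [0,0,0,0,0,0],
])

```text
t: 9.88
tcp_pos: [0.5526, 0.0364, 0.4495]
eef_rot: [0.585, 0.413, 0.528, -0.456]
contact_force: [0.5, 0.4, -3.7]
gripper_width: 0.0549
grasp_force: 64.3
```

>>> step_arm([
  [0,0,0,0,0,0],
  [0,0,0,0,0,0],
  [0,0,0,0,0,0],
  [0,0,0,0,0,0],
  [0,0,0,0,0,0],
])

```text
t: 10.5
tcp_pos: [0.5526, 0.0364, 0.4495]
eef_rot: [0.585, 0.413, 0.528, -0.456]
contact_force: [-0.2, -0.5, -3.7]
gripper_width: 0.0549
grasp_force: 64.3
```

>>> step_arm([
  [0,0,0,0,0,0],
  [0,0,0,0,0,0],
  [0,0,0,0,0,0],
  [0,0,0,0,0,0],
  [0,0,0,0,0,0],
])

```text
t: 11.12
tcp_pos: [0.5526, 0.0364, 0.4495]
eef_rot: [0.585, 0.413, 0.528, -0.456]
contact_force: [-0.7, -0.0, -3.2]
gripper_width: 0.0545
grasp_force: 64.3
```

>>> step_arm([
  [0,0,0,-0.022,0.09,-0.009],
  [0,0,0,-0.034,0.135,-0.014],
  [0,0,0,-0.045,0.178,-0.018],
  [0,0,0,-0.045,0.178,-0.018],
  [0,0,0,-0.045,0.178,-0.018],
])

```text
t: 11.75
tcp_pos: [0.5526, 0.0364, 0.4495]
eef_rot: [0.364, 0.176, 0.647, -0.646]
contact_force: [0.4, 0.1, -4.0]
gripper_width: 0.0548
grasp_force: 64.3
```

>>> step_arm([
  [0,0,0,-0.045,0.178,-0.018],
  [0,0,0,-0.045,0.178,-0.018],
  [0,0,0,-0.045,0.178,-0.018],
  [0,0,0,-0.045,0.178,-0.018],
  [0,0,0,-0.045,0.178,-0.018],
])

```text
t: 12.38
tcp_pos: [0.5526, 0.0363, 0.4495]
eef_rot: [-0.04, 0.131, -0.658, 0.74]
contact_force: [0.0, -0.2, -4.0]
gripper_width: 0.0548
grasp_force: 64.3
```

>>> step_arm([
  [0,0,0,-0.045,0.178,-0.018],
  [0,0,0,-0.045,0.178,-0.018],
  [0,0,0,-0.045,0.178,-0.018],
  [0,0,0,-0.045,0.178,-0.018],
  [0,0,0,-0.045,0.178,-0.018],
])

```text
t: 13.0
tcp_pos: [0.5526, 0.0363, 0.4495]
eef_rot: [0.294, 0.411, -0.532, 0.68]
contact_force: [0.5, 0.5, -3.5]
gripper_width: 0.0548
grasp_force: 64.3
```

>>> step_arm([
  [0,0,0,-0.034,0.135,-0.014],
  [0,0,0,-0.02,0.08,-0.008],
  [0,0,0,0,0,0],
  [0,0,0,0,0,0],
])

```text
t: 13.5
tcp_pos: [0.5526, 0.0364, 0.4495]
eef_rot: [0.365, 0.466, -0.485, 0.644]
contact_force: [0.5, -0.2, -3.5]
gripper_width: 0.055
grasp_force: 64.3
```

```bash
python3 - <<'E'
from plan import *
s=rec();T=R.from_quat(s['eef_rot'],scalar_first=True);print(s['t'],s['qpos'].round(2),s['tcp_pos'],T.as_matrix().round(3),s['grasp_force'])
p,r=fitlink();print(p.round(4),abs(r).max())
g=s['tcp_pos']-T.apply([0,0,.019]);m2=np.array([.483,-.173,.2])
for psi in(-76,-82,-88,-95):
    U=ori(psi*D,20*D);q=seg(str(psi),g,T,m2,U,10,s['qpos']);seg('down',m2,U,np.array([.483,-.173,.085]),U,8,q)
E
```

```text
13.5 [-0.97  0.52  0.3   1.9   1.2   1.85  2.03] [0.55259454 0.03636886 0.44951882] [[-0.3   -0.922  0.246]
 [ 0.019 -0.264 -0.964]
 [ 0.954 -0.285  0.096]] 64.28125262260437
[ 2.874e-01  5.414e-01  4.723e-01  3.269e-01 -3.040e-02 -3.150e-02
 -4.000e-04  4.000e-04  0.000e+00] 4.600455963976735e-05
-76 err 0.0 maxdq 0.08 q [-0.61  0.55  0.26  2.31  1.27  1.16  1.92] dx [-0.0653 -0.2267 -0.256 ] rv [0.358 0.39  0.032] 0.53 tcp [ 0.487 -0.19   0.194]
down err 0.0 maxdq 0.04 q [-0.59  0.83  0.22  2.28  1.34  1.07  1.65] dx [ 0.     0.    -0.115] rv [0. 0. 0.] 0.0 tcp [ 0.487 -0.19   0.079]
-82 err 0.0 maxdq 0.07 q [-0.6   0.58  0.26  2.24  1.16  1.2   1.96] dx [-0.0671 -0.227  -0.256 ] rv [ 0.378  0.371 -0.071] 0.53 tcp [ 0.485 -0.191  0.194]
down err 0.0 maxdq 0.03 q [-0.58  0.84  0.23  2.22  1.21  1.09  1.73] dx [ 0.     0.    -0.115] rv [0. 0. 0.] 0.0 tcp [ 0.485 -0.191  0.079]
-88 err 0.0 maxdq 0.07 q [-0.58  0.6   0.27  2.17  1.07  1.24  2.01] dx [-0.069  -0.2272 -0.256 ] rv [ 0.397  0.351 -0.173] 0.56 tcp [ 0.484 -0.191  0.194]
down err 0.0 maxdq 0.03 q [-0.56  0.85  0.23  2.15  1.1   1.13  1.8 ] dx [ 0.     0.    -0.115] rv [0. 0. 0.] 0.0 tcp [ 0.484 -0.191  0.079]
-95 err 0.0 maxdq 0.06 q [-0.56  0.63  0.27  2.09  0.96  1.3   2.05] dx [-0.0712 -0.2272 -0.256 ] rv [ 0.419  0.327 -0.292] 0.61 tcp [ 0.481 -0.191  0.194]
down err 0.0 maxdq 0.03 q [-0.53  0.87  0.24  2.07  0.98  1.18  1.87] dx [ 0.     0.    -0.115] rv [0. 0. 0.] 0.0 tcp [ 0.481 -0.191  0.079]
```

>>> step_arm([
  [-0.008,-0.025,-0.015,0.048,0.045,-0.015],
  [-0.009,-0.028,-0.025,0.048,0.045,-0.015],
  [-0.009,-0.03,-0.03,0.048,0.045,-0.015],
  [-0.009,-0.03,-0.03,0.048,0.045,-0.015],
  [-0.009,-0.03,-0.03,0.049,0.045,-0.015],
])

```text
t: 14.12
tcp_pos: [0.5084, -0.1073, 0.3187]
eef_rot: [0.382, 0.557, -0.532, 0.51]
contact_force: [-0.2, -0.2, -3.4]
gripper_width: 0.0548
grasp_force: 64.2
```

>>> step_arm([
  [-0.008,-0.03,-0.025,0.049,0.045,-0.015],
  [-0.008,-0.028,-0.025,0.049,0.045,-0.016],
  [-0.008,-0.026,-0.02,0.049,0.046,-0.016],
  [0,0,0,0,0,0],
  [0,0,0,0,0,0],
])

```text
t: 14.75
tcp_pos: [0.4852, -0.1901, 0.2497]
eef_rot: [0.387, 0.604, -0.553, 0.423]
contact_force: [-0.4, 0.2, -3.8]
gripper_width: 0.0544
grasp_force: 64.2
```

```bash
cat > meas.py <<'E'
from plan import *
import sys
def bott(tag):
    s=robot.state();T=R.from_quat(s['eef_rot'],scalar_first=True);g=s['tcp_pos']-T.apply([0,0,.019])
    Q=[]
    for c in('scene','top'):
        w=snap(c,c+tag);P=cloud(w);h=cv2.cvtColor(w['image'],cv2.COLOR_BGR2HSV)
        m=(h[...,0]>100)&(h[...,0]<130)&(h[...,1]>150)&(h[...,2]>40)&(np.linalg.norm(P-g,axis=-1)<.13)
        print(c,m.sum());Q.append(P[m])
    q=np.vstack(Q)
    def ax(p):d=np.array([p[2],p[3],1]);return d/np.linalg.norm(d)
    def res(p):return np.linalg.norm(np.cross(q-[p[0],p[1],g[2]],ax(p)),axis=1)-.028
    k=T.inv().apply([0,0,1])
    ok=lambda q:np.ones(len(q),bool)
    r=least_squares(res,[g[0],g[1],0,0],loss='soft_l1',f_scale=.002)
    t=(q-[r.x[0],r.x[1],g[2]])@ax(r.x)
    # shoulder excluded: refit using t below shoulder guess
    q=q[(t<t.min()+.12)];r=least_squares(res,r.x,loss='soft_l1',f_scale=.002)
    t=(q-[r.x[0],r.x[1],g[2]])@ax(r.x)
    print('t',s['t'],'tcp',s['tcp_pos'].round(4),'g',g.round(4),'axis pt',r.x[:2].round(4),'axis',ax(r.x).round(3),'tmin',np.percentile(t,[0,1,3]).round(4),'tool',T.as_matrix().round(3).tolist())
    print('expected axis', T.apply([np.sin(110*D),0,np.cos(110*D)]).round(3))
    return r.x
E
python3 -c "
from meas import *
rec();bott('m1')"
```

```text
scene 540
top 235
t 14.75 tcp [ 0.4852 -0.1901  0.2497] g [ 0.4836 -0.1723  0.2562] axis pt [ 0.4811 -0.1685] axis [0.003 0.007 1.   ] tmin [-0.0656 -0.0637 -0.0616] tool [[0.03, -0.996, 0.083], [-0.341, -0.088, -0.936], [0.939, -0.0, -0.343]]
expected axis [-0.    -0.001  1.   ]
```

View pics/scenem1.png

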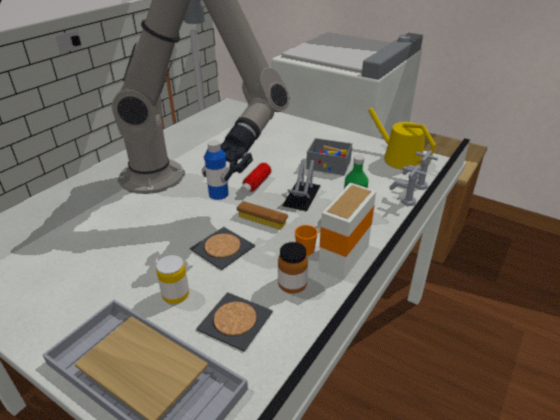

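The bottle is upright at (217,173), above the near mat at (222,245). I descend, with a slow approach at the end.

>>> step_arm([
  [0.0005,-0.001,-0.02,0,0,0],
  [0.0005,-0.001,-0.035,0,0,0],
  [0.0005,-0.001,-0.035,0,0,0],
  [0,-0.001,-0.035,0,0,0],
  [0,0,-0.025,0,0,0],
])

```text
t: 15.48
tcp_pos: [0.4872, -0.1931, 0.0978]
eef_rot: [0.387, 0.605, -0.552, 0.423]
contact_force: [0.5, 0.2, -2.2]
gripper_width: 0.0546
grasp_force: 64.4
```

>>> step_arm([
  [0,0,-0.006,0,0,0],
  [0,0,-0.004,0,0,0],
  [0,0,-0.002,0,0,0],
  [0,0,0,0,0,0],
])

```text
t: 15.98
tcp_pos: [0.4864, -0.1945, 0.088]
eef_rot: [0.387, 0.604, -0.553, 0.423]
contact_force: [-0.0, -0.3, -3.5]
gripper_width: 0.0545
grasp_force: 64.4
```

```bash
python3 -c "
from meas import *
rec();bott('m2');print(robot.state()['contact_force'])"
```

```text
scene 448
top 175
t 15.975 tcp [ 0.4864 -0.1945  0.088 ] g [ 0.4848 -0.1767  0.0946] axis pt [ 0.4819 -0.1725] axis [0.011 0.007 1.   ] tmin [-0.0666 -0.065  -0.063 ] tool [[0.03, -0.996, 0.082], [-0.342, -0.088, -0.936], [0.939, 0.0, -0.343]]
expected axis [ 0.    -0.001  1.   ]
[-0.02110941 -0.28645691 -3.8201408 ]
```

Still about 10 mm to go, and it is centred. I lower in small steps.

>>> step_arm([
  [0,0,-0.002,0,0,0],
  [0,0,-0.002,0,0,0],
  [0,0,-0.001,0,0,0],
  [0,0,0,0,0,0],
])

```text
t: 16.58
tcp_pos: [0.486, -0.1946, 0.0824]
eef_rot: [0.388, 0.604, -0.553, 0.422]
contact_force: [0.6, 0.7, -3.8]
gripper_width: 0.0547
grasp_force: 64.4
```

>>> step_arm([
  [0,0,-0.001,0,0,0],
  [0,0,-0.001,0,0,0],
  [0,0,0,0,0,0],
])

```text
t: 16.95
tcp_pos: [0.4861, -0.1946, 0.0804]
eef_rot: [0.388, 0.605, -0.553, 0.422]
contact_force: [0.3, 0.0, -3.7]
gripper_width: 0.0545
grasp_force: 64.4
```

>>> step_arm([
  [0,0,-0.001,0,0,0],
  [0,0,0,0,0,0],
])

```text
t: 17.2
tcp_pos: [0.4861, -0.1946, 0.0795]
eef_rot: [0.388, 0.604, -0.553, 0.422]
contact_force: [-0.2, 0.6, -4.1]
gripper_width: 0.0546
grasp_force: 64.4
```

>>> step_arm([
  [0,0,-0.001,0,0,0],
  [0,0,0,0,0,0],
])

```text
t: 17.45
tcp_pos: [0.4861, -0.1946, 0.0785]
eef_rot: [0.388, 0.605, -0.553, 0.422]
contact_force: [-0.8, 0.3, -4.1]
gripper_width: 0.0547
grasp_force: 64.4
```

>>> step_arm([
  [0,0,-0.001,0,0,0],
  [0,0,0,0,0,0],
])

```text
t: 17.7
tcp_pos: [0.4861, -0.1946, 0.0775]
eef_rot: [0.388, 0.604, -0.553, 0.422]
contact_force: [-0.4, 0.3, -3.5]
gripper_width: 0.0548
grasp_force: 64.4
```

>>> step_arm([
  [0,0,-0.001,0,0,0],
  [0,0,0,0,0,0],
])

```text
t: 17.95
tcp_pos: [0.4861, -0.1947, 0.0768]
eef_rot: [0.388, 0.604, -0.553, 0.423]
contact_force: [-0.3, 1.0, -1.1]
gripper_width: 0.0546
grasp_force: 64.6
```

Contact has begun: the load dropped from 3.5 to 1.1 N. A hair more, then open gently.

>>> step_arm([
  [0,0,-0.0005,0,0,0],
  [0,0,0,0,0,0],
  [0,0,0,0,0,0],
])

```text
t: 18.32
tcp_pos: [0.4861, -0.1948, 0.0768]
eef_rot: [0.388, 0.604, -0.553, 0.423]
contact_force: [-1.4, 3.9, 5.2]
gripper_width: 0.0546
grasp_force: 64.8
```

>>> step_arm([
  [0,0,0,0,0,0],
  [0,0,0,0,0,0],
  [0,0,0,0,0,0],
], jaw=0.062)

```text
t: 18.7
tcp_pos: [0.486, -0.1947, 0.0759]
eef_rot: [0.388, 0.604, -0.553, 0.422]
contact_force: [-0.8, 0.5, 0.5]
gripper_width: 0.0622
grasp_force: 0.0
```

>>> step_arm([
  [0,0,0,0,0,0],
  [0,0,0,0,0,0],
  [0,0,0,0,0,0],
  [0,0,0,0,0,0],
], jaw=0.0854)

```text
t: 19.2
tcp_pos: [0.4861, -0.1946, 0.076]
eef_rot: [0.388, 0.604, -0.553, 0.422]
contact_force: [-0.3, -1.0, -0.1]
gripper_width: 0.086
grasp_force: 0.0
```

```bash
python3 -c "
from meas import *
rec();bott('m3');snap('wrist','w3')"
```

```text
scene 447
top 170
t 19.2 tcp [ 0.4861 -0.1946  0.076 ] g [ 0.4845 -0.1768  0.0825] axis pt [ 0.4813 -0.1726] axis [0.005 0.013 1.   ] tmin [-0.0691 -0.0653 -0.0628] tool [[0.031, -0.996, 0.082], [-0.341, -0.087, -0.936], [0.939, 0.001, -0.343]]
expected axis [ 0.001 -0.001  1.   ]
```

View pics/w3.png

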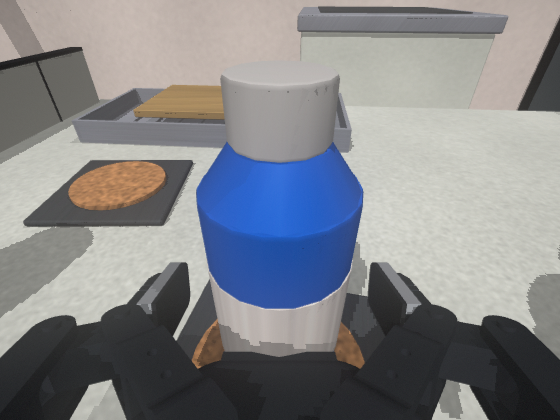

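The bottle stands free on the cork, with the fingers clear on both sides (columns 185 and 372). I back out along the tool axis.

>>> step_arm([
  [-0.001,0.014,0.005,0,0,0],
  [-0.002,0.023,0.009,0,0,0],
  [-0.002,0.028,0.011,0,0,0],
  [-0.003,0.03,0.013,0,0,0],
  [-0.003,0.03,0.015,0,0,0],
])

```text
t: 19.98
tcp_pos: [0.4747, -0.0676, 0.1296]
eef_rot: [0.387, 0.605, -0.553, 0.422]
contact_force: [0.0, -0.5, -1.1]
gripper_width: 0.0853
grasp_force: 0.0
```

>>> step_arm([
  [0,0.02,0.04,0,0,0],
  [0,0.02,0.04,0,0,0],
  [0,0,0.02,0,0,0],
  [0,0,0,0,0,0],
  [0,0,0,0,0,0],
])

```text
t: 20.6
tcp_pos: [0.4744, -0.0304, 0.2283]
eef_rot: [0.388, 0.604, -0.553, 0.422]
contact_force: [0.2, 0.2, -0.1]
gripper_width: 0.0855
grasp_force: 0.0
```

```bash
python3 - <<'E'
from h import *
s=robot.state();print(s['tcp_pos'],s['contact_force'],abs(s['qvel']).max())
snap('scene','s9');w=snap('top','t9')
def c(f):
    w=load(f);P=cloud(w);h=cv2.cvtColor(w['image'],cv2.COLOR_BGR2HSV);return P,h
P,h=c('s9');d=np.hypot(P[...,0]-.4835,P[...,1]+.1735)
m=(d<.045)&(P[...,2]>.155);print('cap',m.sum(),P[m].mean(0),P[m].max(0))
E
```

```text
[ 0.47443408 -0.03036123  0.22829461] [ 0.19764921  0.18233401 -0.08241757] 0.01551759837046364
cap 129 [ 0.48659413 -0.1787989   0.17005426] [ 0.50043372 -0.16150361  0.17929705]
```

View pics/s9.png

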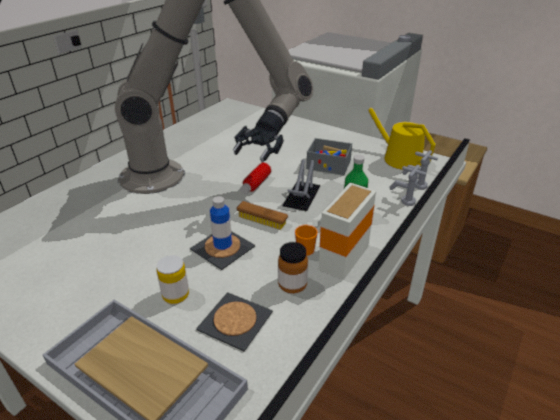

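The bottle stands upright and centred on the near cork mat at (221,240). The gripper is clear and everything else is where it was.

```bash
python3 -c "
from plant import robot
print(robot.sign_off())"
```

```text
the job is handed in; nothing more can be done
None
```

The blue bottle was held cap-down for over 2 s, then stood upright and released near the centre of the nearer cork mat with the gripper clear, and the job is handed in; the sign-off returned no verdict.

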